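Pack the carved owl

TASK

Lift the soft-stone owl off its sloped rest, stand it upright on the round felt-topped stand and let go; then take it afresh from above, stand it upright on the floor of the packing box, let go and shut the lid fully. The stone bruises easily: hold it lightly, set it down without a knock, and leave the tools, tin and stones on the bench where they are.

Things in the scene. Friction and masses are not known exactly. Their poses are not given: they have to be found in the camera images.
- owl: Carved owl of pale soft stone, 106 mm tall, 0.4 to 0.56 kg. Origin: underside of its plinth; z runs up the owl, -x is its face, +x its flat back. Plinth x -26 to 24, y -28 to 28, z 0 to 18 mm; body x -16 to 24, y -22 to 22, z 18 to 99 mm, carved details up to 7 mm proud of the face; ear tufts to z 106. Starts lying back on the rest, z leaning 40 degrees from vertical towards the rest's +x.
- owl_grip (a point): Middle of the owl's body near its centre of mass: x 4, z 54 mm in its frame, axes as the owl's. Grip the flat sides, 44 mm apart along y, here or higher. The stone bruises if the fingers press it with more than 22 N in all, both fingers summed (11 N each), or if it meets stand, box or rest with more than 30 N. A grip of 6 to 8 N carries it.
- rest: Sloped wooden carving rest, fixed to the bench. Origin: middle of its underside; base plate 170 (x) by 100 (y) by 12 mm; the owl's foot is at the -x end on a ledge 50 mm wide (y), its back on a spine only 36 mm wide (y), so that the fingers can pass either side of it; highest point, the tip of the spine, about 114 mm.
- stand: Round wooden stand with green felt on top, fixed to the bench, 150 mm in diameter, felt 140 mm. Origin: middle of its underside; top 20 mm above it.
- packbox: Plywood packing box, fixed to the bench, open above, 170 x 170 mm outside, 130 mm tall, walls and floor 8 mm (154 x 154 mm inside, 122 mm deep). Origin: middle of its underside; the lid's hinge runs along y on top of its +x wall.
- box_floor (a point): Middle of the upper face of the box's floor, 8 mm above the box's origin, axes as the box's.
- lid (a joint): Lid angle in rad: 0 shut flat on the box, 1.9 the stop; starts wide open, 1.6 to 1.85. Lid: wooden board 170 x 170 x 8 mm, 0.2 kg, no knob, a brass tab at its free edge; stiff hinge, it stays where it is left and takes 2 to 4 N at the free edge to move; push its outer face to swing it shut.
- lid_hinge (a point): Middle of the hinge line (the lid's underside at the hinge), 130.5 mm above the bench, on the box's +x wall, 85 mm from the box's middle. Its frame turns with the lid: -x runs from the hinge to the free edge, z is the outer face's normal (up when shut).
- lid_edge (a point): Middle of the lid's free edge, on the outer face, 170 mm from the hinge.
- mallet: Wooden carver's mallet lying down, 250 mm long, 90 x 70 x 65 mm head at +x; origin on the underside. Leave alone.
- rasp: Rasp with green handle, 250 mm long along x, 24 mm high; origin on the underside. Leave alone.
- chisel: Red flat chisel, 155 mm long along x, 10 mm high; origin on the underside near the middle. Leave alone.
- brush: Dusting brush, 160 mm long along x, 20 mm high; origin on the underside. Leave alone.
- tin: Blue tin, 72 mm in diameter, 110 mm tall; origin under its middle. Leave alone.
- block: Rough grey stone block, 90 x 70 x 71 mm; origin under its middle. Leave alone.
- chip1: Pale stone offcut, 36 x 30 x 25 mm; origin under its middle. Leave alone.
- chip2: Pale stone offcut, 32 x 27 x 23 mm; origin under its middle. Leave alone. (Fixed racks and machines stand only along the bench's sides, |y| above 0.6 m, and far edge, x above 0.8 m.)

How it is judged:
By the outcome, as a careful person would: the job done as asked, in the order asked, and still so for the second after the job is handed in, with the robot touching nothing.
It also fails if it takes over 72 s, if anything falls off the work surface, if the arm or the gripper's body presses on something with over 40 N, if the wrist force passes 120 N, or if a joint passes its speed limit or range.

ROBOT

A 6-joint arm with a two-finger parallel gripper is mounted at the origin on the work surface. World frame = base frame: x ahead of the robot, y to its left, z up, the work surface at z = 0. Lengths are in mm, angles in rad, forces in N, time in s.
With the tool pointing down it reaches from about 300 to 775 mm from the base axis. Payload 14.6 kg.
Tool frame: the origin (TCP) lies midway between the tips of the shut fingers; the grasp point (between the pads) lies behind it (manip.grip_depth is the z of the grasp point in the tool frame, in mm); z points along the fingers, y is the line along which they close (so a half turn about z gives the same grasp; the last joint's range is limited). The gripper opens to 94 mm and grips with 3 to 60 N. Pads are 16 mm wide; open, the fingers measure 119 mm over their backs; the gripper's body (75 mm by 177 mm) begins 78 mm behind the grasp point.
Start: joints at [-1.217, 0.3, 1.521, -0, 1.321, -0.067], TCP at [224.662, -502.012, 205.446] pointing down, gripper open.
Joint ranges: [-3.03, 3.03], [-0.79, 2.21], [0.23, 2.52], [-1.04, 4.18], [0, 3.07], [-2.55, 2.55]. Speed limits (rad/s): [2.22, 2.22, 2.57, 3.14, 3.14, 3.14].

INTERFACE

Orientations are given as [roll, pitch, yaw] about the fixed x, y, z axes, in that order (R = Rz(yaw) Ry(pitch) Rx(roll)).
In Python, from cell import manip gives the robot as it stands.
- The arm moves only by the tool nudge_tcp, called after "Request:" by a JSON object that holds its "method" and its "body". Schema: {"type":"object","properties":{"offsets":{"type":"array","items":{"type":"array","items":{"type":"number"},"minItems":6,"maxItems":6},"minItems":1,"maxItems":5},"finger_gap":{"type":"number"},"clamp_n":{"type":"number"},"only":{"type":"string"},"quiet":{"type":"boolean"},"lines":{"type":"string"}},"required":["offsets"],"additionalProperties":false}. offsets is a list of rows, 1 to 5 of them, each of 6 numbers: dx, dy, dz in mm, then a rotation vector rx, ry, rz in rad; each row is the pose to reach, as a shift and turn from the pose commanded when the call began, along the tool's axes at that moment; what a row does not reach only later rows make up. A row lasts 1/10 s, in which the tool goes at most 50 mm and 0.15 rad, less where a joint would pass 70% of its speed; a pose out of reach is approached as far as the arm can. finger_gap is the finger opening in mm, set as the call begins (left out keeps the last). The fingers move at their own pace and stop on an object; clamp_n is the grip in N (left out, the last holds). Time passes only in rows, so rows that do not move let the fingers close. The tool returns the time, the measured TCP pose, the force, the opening and the grip force at its end. only (a regular expression) keeps the lines of the reply that match it, lines (a string "A,B") keeps lines A to B, and quiet returns only ok. Input that does not fit is refused with a message, and nothing moves.
- manip.read_state(): the state, without advancing time (a new reading comes with each control period).
- manip.camera(name): name is "scene" or "side" or "wrist"; returns (picture, depth): 384x512x3 uint8, red, green, blue; 384x512 float32, mm along the optical axis (not along the pixel's ray), 0 where there is no reading.
- manip.camera_info(name): a dict with "K" (3x3 intrinsics, pixels), "rvec" (rotation vector, rad) and "tvec" (3), from world to camera coordinates, as OpenCV has them; the wrist camera has in their place "mount" (4x4, takes a point from camera to tool coordinates, whose origin is the TCP and whose axes are the flange's). Camera axes: x right, y down, z forward; pixel columns grow to the right and rows downward; lengths in mm; the calibration is good to about 2 mm. A picture is of the moment at which its call begins: read the wrist's pose just before it. camera_info takes no time and is no camera call.
- manip.sign_off(): hands the job in; it is judged then, once.
The state is a dict: "clock": time; "joints": joint angles; "qd": joint speeds; "effort": joint torques, N m; "eef_pos": TCP position; "eef_rot": TCP orientation; "wrist_force": force on the tool from outside, world axes, zero at the start; "moment": the same for the moment, N m; "finger_gap": finger opening in mm; "finger_force": force on a finger pad.
Only numpy, scipy, OpenCV 4.12 (cv2) and the standard library are available. Lean on these libraries where they do the work, as an engineer would, in place of code of your own. Each camera call takes 0.05 s, during which the arm holds its last target. There are 200 camera calls.

## Working session

There is one attempt and no reset: what is moved stays moved. The work goes in short steps, Python scripts to look and compute and a tool call to move; the robot and the scene stay as the last step left them, time stands still between calls to the robot, and variables do not carry over. Pictures are saved under pics/ and viewed, at most 13 in all, crops included, and the job is handed in when it is done.

```bash
ls; mkdir -p pics; python3 - <<'E'
from cell import manip
import cv2,numpy as np
print(manip.read_state(), manip.grip_depth)
for n in ("scene","side"):
    p,d=manip.camera(n); cv2.imwrite(f"pics/{n}0.png",p[:,:,::-1]); np.savez(f"{n}0.npz",p=p,d=d)
    print(n,manip.camera_info(n), (d>0).mean())
print(manip.camera_info("wrist"))
a=cv2.imread("pics/scene0.png");b=cv2.imread("pics/side0.png")
E
```

```text
cell.py
pics
{'clock': 0.0, 'joints': array([-1.21662586e+00,  3.00455752e-01,  1.52158281e+00, -5.91900357e-06,
        1.32066240e+00, -6.65897221e-02]), 'qd': array([-0.00017426, -0.00074213, -0.00021976,  0.00047236,  0.00143207,
       -0.00268175]), 'effort': array([-6.06427311e-04, -5.31804621e+01, -3.52736878e+01,  7.07556750e-02,
        2.44296261e-02, -1.23195082e-04]), 'eef_pos': array([ 224.56286465, -501.789422  ,  204.89400809]), 'eef_rot': array([-3.14048642e+00, -6.80270702e-05,  4.20761618e-01]), 'wrist_force': array([-0.30686714,  0.74234977, -0.09037931]), 'moment': array([ 0.0611564 , -0.02762466, -0.00050787]), 'finger_force': 0.0, 'finger_gap': 94.0947827339613} -18.8
scene {'K': array([[460.3240616 ,   0.        , 251.5623666 ],
       [  0.        , 460.3240616 , 192.66832278],
       [  0.        ,   0.        ,   1.        ]]), 'rvec': array([ 0.85128505,  2.65351325, -0.96207743]), 'tvec': array([ 503.25592985, -144.38024536, 1642.6948508 ])} 0.9961039225260416
side {'K': array([[375.50561459,   0.        , 255.2277271 ],
       [  0.        , 375.50561459, 186.14693241],
       [  0.        ,   0.        ,   1.        ]]), 'rvec': array([ 0.59198715, -2.44604703,  1.421389  ]), 'tvec': array([485.64768457, 246.2024582 , 746.15140735])} 0.9959309895833334
{'K': array([[277.98162934,   0.        , 257.02847392],
       [  0.        , 277.98162934, 193.14604391],
       [  0.        ,   0.        ,   1.        ]]), 'mount': array([[ 1.89763384e-04, -9.56878245e-01, -2.90489222e-01,
         8.50969070e+01],
       [ 9.99999960e-01,  1.20335332e-04,  2.56867072e-04,
        -6.45730580e-01],
       [-2.10834396e-04, -2.90489259e-01,  9.56878229e-01,
        -1.78914321e+02],
       [ 0.00000000e+00,  0.00000000e+00,  0.00000000e+00,
         1.00000000e+00]])}
```
View pics/scene0.png

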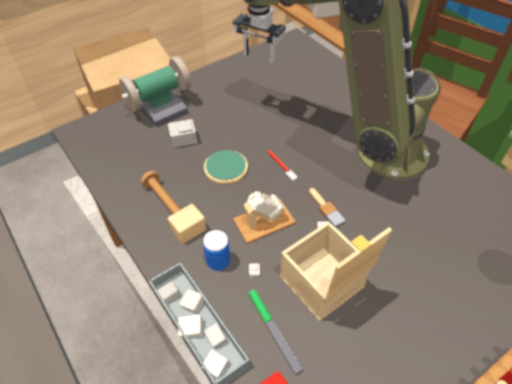

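View pics/side0.png

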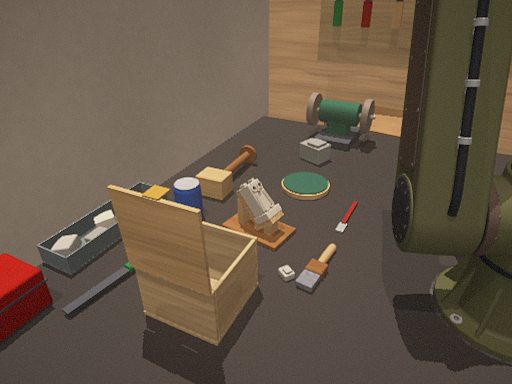

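Scene view: felt stand at (226,166), owl on its rest at (264,208), box at (325,270) with its lid open to lower right, tin at (217,250). The side view agrees: stand (306,185), owl (258,205), box (200,275), brush and chip near the box. Next I measure with the clouds.

```bash
cat > h.py <<'E'
import numpy as np,cv2
from cell import manip
from scipy.spatial.transform import Rotation as R
def Twc(n,st=None):
    i=manip.camera_info(n); T=np.eye(4)
    if n=="wrist":
        T[:3,:3]=R.from_euler('xyz',st['eef_rot']).as_matrix();T[:3,3]=st['eef_pos']; return i['K'],T@i['mount']
    r=cv2.Rodrigues(i['rvec'])[0];T[:3,:3]=r.T;T[:3,3]=-r.T@i['tvec'];return i['K'],T
def cloud(d,K,T):
    v,u=np.mgrid[:d.shape[0],:d.shape[1]]
    c=np.stack([(u-K[0,2])/K[0,0]*d,(v-K[1,2])/K[1,1]*d,d],-1)
    w=c@T[:3,:3].T+T[:3,3]; w[d<=0]=np.nan; return w
def ray(uv,K,T,z):
    uv=np.atleast_2d(uv).astype(float)
    r=np.c_[(uv[:,0]-K[0,2])/K[0,0],(uv[:,1]-K[1,2])/K[1,1],np.ones(len(uv))]@T[:3,:3].T
    return T[:3,3]+r*((z-T[2,3])/r[:,2])[:,None]
E
cat > m.py <<'E'
from h import *
for n in("scene","side"):
    f=np.load(n+"0.npz");p,d=f['p'],f['d'];K,T=Twc(n);w=cloud(d,K,T);hsv=cv2.cvtColor(p,cv2.COLOR_RGB2HSV)
    print(n,"cam",T[:3,3])
    near=(np.abs(w[...,1])<450)&(w[...,0]>250)&(w[...,0]<800)
    bench=near&(np.abs(w[...,2])<6); print(" bench z",np.nanmedian(w[bench][:,2]))
    g=near&(hsv[...,0]>70)&(hsv[...,0]<95)&(hsv[...,1]>90)&(w[...,2]>12)&(w[...,2]<30)
    c=max(cv2.findContours(g.astype(np.uint8),0,1)[0],key=cv2.contourArea)
    q=ray(c[:,0],K,T,20); (cx,cy),r=cv2.minEnclosingCircle(q[:,:2].astype(np.float32)); print(" felt",cx,cy,r,np.nanmedian(w[g][:,2]))
    m=near&(w[...,2]>5)&(w[...,2]<400)
    lab=cv2.connectedComponentsWithStats(m.astype(np.uint8))
    for k in range(1,lab[0]):
        if lab[2][k,4]<60: continue
        s=w[lab[1]==k]; print("  blob",lab[3][k].round(),lab[2][k,4],np.nanpercentile(s,[2,98],axis=0).round().tolist())
E
python3 m.py
```

```text
scene cam [1066.99030538  664.13449496 1180.26082704]
 bench z 0.10117403574781747
 felt 513.6154174804688 -267.4903564453125 9.999999747378752e-05 18.606570035025925
  blob [352.  89.] 84 [[250.0, -40.0, 341.0], [256.0, -15.0, 400.0]]
  blob [225. 166.] 1148 [[461.0, -349.0, 7.0], [594.0, -215.0, 25.0]]
  blob [282. 165.] 125 [[353.0, -257.0, 5.0], [372.0, -107.0, 15.0]]
  blob [177. 208.] 1304 [[721.0, -366.0, 10.0], [798.0, -100.0, 69.0]]
  blob [329. 262.] 6370 [[359.0, 45.0, 6.0], [631.0, 344.0, 303.0]]
  blob [262. 216.] 1836 [[479.0, -72.0, 7.0], [636.0, 31.0, 136.0]]
  blob [216. 250.] 872 [[718.0, -15.0, 9.0], [783.0, 48.0, 114.0]]
  blob [254. 270.] 131 [[666.0, 88.0, 9.0], [703.0, 127.0, 29.0]]
  blob [275. 331.] 825 [[725.0, 165.0, 10.0], [768.0, 403.0, 26.0]]
side cam [179.24093248 689.76653198 587.62748925]
 bench z 0.1932436227183416
 felt 473.0831298828125 -285.89971923828125 43.86061477661133 20.212463247417304
  blob [194. 249.] 19920 [[456.0, -170.0, 9.0], [765.0, 346.0, 300.0]]
  blob [305. 185.] 1041 [[452.0, -348.0, 6.0], [584.0, -214.0, 22.0]]
  blob [346. 218.] 158 [[351.0, -256.0, 5.0], [368.0, -108.0, 12.0]]
  blob [315. 270.] 801 [[341.0, -22.0, 7.0], [383.0, 128.0, 21.0]]
  blob [286. 273.] 175 [[399.0, 91.0, 6.0], [435.0, 122.0, 24.0]]
```

```bash
cat > m2.py <<'E'
from h import *
def rect(q):
    (c,s,a)=cv2.minAreaRect(np.ascontiguousarray(q[:,:2],np.float32)); return np.round(c,1),np.round(s,1),round(a,1)
for n in("scene","side"):
    f=np.load(n+"0.npz");p,d=f['p'],f['d'];K,T=Twc(n);w=cloud(d,K,T);hsv=cv2.cvtColor(p,cv2.COLOR_RGB2HSV)
    X,Y,Z=np.moveaxis(w,-1,0)
    s=(X>440)&(X<610)&(Y<-200)&(Y>-360)
    q=w[s&(Z>15)&(Z<28)]; print(n,"stand",cv2.minEnclosingCircle(q[:,:2].astype(np.float32)),rect(q),q[:,2].mean())
    r=(X>470)&(X<650)&(Y<45)&(Y>-85)
    pl=r&(Z>7)&(Z<17)&(hsv[...,1]>120); print(" plate",pl.sum(),rect(w[pl]))
    k=cv2.findContours(cv2.morphologyEx(pl.astype(np.uint8),cv2.MORPH_CLOSE,np.ones((5,5))),0,1)[0]; k=max(k,key=cv2.contourArea)
    print("  rays",rect(ray(k[:,0],K,T,12)))
    o=r&(Z>20)&(hsv[...,1]<90); q=w[o]; print(" owl",o.sum(),np.percentile(q,[1,50,99],axis=0).round(), "mean",q.mean(0).round(1))
    # facets normals
    sp=r&(Z>20)&(hsv[...,1]>120); print(" wood",sp.sum(), np.percentile(w[sp],[2,50,98],axis=0).round() if sp.sum() else '')
    b=(X>350)&(X<640)&(Y<350)&(Y>120)
    q=w[b&(Z>124)&(Z<134)]; print(" rim",len(q),rect(q))
    l=b&(Z>150); q=w[l]; c=q.mean(0); u,sv,vt=np.linalg.svd(q-c); print(" lid",len(q),"c",c.round(1),"n",vt[2].round(3),"sv",(sv/len(q)**.5).round(1),"max",q.max(0).round(),q.min(0).round())
    x0,y0,x1,y1=(200,170,330,330) if n=="scene" else (210,150,310,260)
    cv2.imwrite(f"pics/{n}c.png",cv2.resize(p[y0:y1,x0:x1,::-1],None,fx=5 if n=="side" else 3.5,fy=5 if n=="side" else 3.5,interpolation=cv2.INTER_CUBIC))
E
python3 m2.py
```

```text
scene stand ((525.3263549804688, -282.9096374511719), 77.058349609375) (array([ 526.9, -283.4]), array([148.9, 146.1]), 83.2) 19.864836866813555
 plate 811 (array([554.6, -19.7]), array([101.1, 171.4]), 79.5)
  rays (array([555.4, -19.5]), array([101.4, 171.1]), 80.2)
 owl 683 [[498. -47.  44.]
 [561.  -9. 105.]
 [609.  11. 140.]] mean [558.2 -13.6 101.2]
 wood 30 [[499. -46.  21.]
 [586. -10.  44.]
 [608.   9.  70.]]
 rim 509 (array([544.4, 247.1]), array([173.5, 178.2]), 1.3)
 lid 1508 c [549.2 339.5 245.9] n [ 0.02  -1.     0.001] sv [49.9 47.9  5.2] max [629. 347. 308.] [457. 313. 150.]
side stand ((521.1141967773438, -285.0870056152344), 75.57879638671875) (array([ 521. , -284.3]), array([144.7, 145.1]), 68.4) 19.8070591346665
 plate 880 (array([550.7, -22.7]), array([102.2, 169.9]), 81.2)
  rays (array([549.8, -19.2]), array([105.5, 171.6]), 81.0)
 owl 997 [[498. -42.  49.]
 [543.  -6.  96.]
 [592.  12. 139.]] mean [543.1 -11.   98.2]
 wood 399 [[493. -32.  21.]
 [567. -11.  48.]
 [607.  10. 100.]]
 rim 664 (array([541.7, 247.2]), array([170.4, 178.8]), 1.4)
 lid 6590 c [532.7 340.1 235.9] n [-0.025  0.999 -0.03 ] sv [49.4 45.7  3.4] max [626. 347. 306.] [455. 313. 150.]
```

View pics/sidec.png

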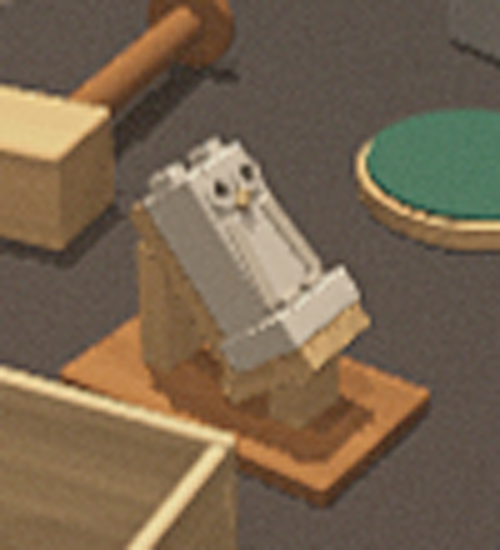

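The crop shows the owl leaning towards the left, which is world +x. Its face points at the robot and its side is visible at crop (190,260). Now I compute the owl's frame from the clouds.

```bash
cat > m3.py <<'E'
from h import *
A=[]
for n in("scene","side"):
    f=np.load(n+"0.npz");p,d=f['p'],f['d'];K,T=Twc(n);w=cloud(d,K,T);hsv=cv2.cvtColor(p,cv2.COLOR_RGB2HSV)
    X,Y,Z=np.moveaxis(w,-1,0); r=(X>470)&(X<650)&(Y<45)&(Y>-85)
    q=w[r&(Z>25)&(hsv[...,1]<90)]; 
    for yaw in(-.16,):
        xr=np.array([np.cos(yaw),np.sin(yaw),0]);yr=np.array([-xr[1],xr[0],0]);zr=np.array([0,0,1]);c,s=np.cos(np.radians(40)),np.sin(np.radians(40))
        M=np.c_[c*xr-s*zr,yr,s*xr+c*zr]; o=q@M
        for i,a in enumerate("xyz"):
            h,e=np.histogram(o[:,i],np.arange(np.floor(o[:,i].min()/3)*3,o[:,i].max()+3,3)); print(n,a,e[0],h.tolist(), np.percentile(o[:,i],[.5,1,50,99,99.5]).round(1))
        if n=="side": # side face plane
            k=o[:,1]>np.percentile(o[:,1],99)-14; k&=(o[:,2]>o[:,2].max()-80)&(o[:,2]<o[:,2].max()-15)
        print("rest origin in owl axes",np.array([552.5,-20,0])@M)
# side face of body: fit yaw
    nrm=np.zeros_like(w); gx=np.gradient(cv2.GaussianBlur(np.nan_to_num(w),(5,5),1),axis=1);gy=np.gradient(cv2.GaussianBlur(np.nan_to_num(w),(5,5),1),axis=0)
    nrm=np.cross(gx,gy);nrm/=np.linalg.norm(nrm,axis=-1,keepdims=True)+1e-9
    k=r&(Z>25)&(hsv[...,1]<90)&(np.abs(nrm@yr)>.93); Q=w[k]; 
    if len(Q)>30:
        cc=np.median(Q,0);vt=np.linalg.svd(Q-cc)[2][2];print(n,"side face",len(Q),cc.round(1),vt.round(3),"y",cc@yr)
E
python3 m3.py
```

```text
scene x 330.0 [5, 39, 28, 64, 75, 39, 31, 33, 35, 29, 37, 30, 35, 29, 28, 29, 34, 18, 20, 16, 9, 9, 9, 1, 1] [333.  333.5 356.4 396.9 397.7]
scene y 36.0 [1, 3, 7, 17, 28, 29, 35, 22, 30, 26, 30, 28, 12, 27, 28, 46, 136, 106, 46, 26] [42.2 44.7 81.7 94.4 95. ]
scene z 360.0 [3, 5, 8, 2, 9, 10, 12, 20, 17, 34, 32, 19, 18, 15, 9, 12, 13, 12, 7, 14, 10, 15, 11, 8, 10, 8, 11, 12, 14, 15, 8, 8, 17, 18, 16, 31, 73, 72, 26, 21, 8] [364.3 365.2 439.8 480.2 480.6]
rest origin in owl axes [420.27453246  68.27876349 352.65220518]
scene side face 204 [556.4  -1.6  85.6] [-0.245 -0.97   0.006] y 87.10451540720389
side x 327.0 [2, 76, 52, 91, 187, 155, 46, 32, 38, 50, 40, 38, 32, 38, 32, 28, 39, 13, 5, 0, 1, 1, 1] [330.5 330.8 343.3 380.1 382.1]
side y 36.0 [2, 7, 13, 29, 35, 46, 49, 33, 41, 31, 23, 37, 28, 29, 38, 59, 257, 149, 62, 29] [41.  42.6 84.  93.7 94.2]
side z 357.0 [1, 0, 0, 0, 0, 28, 36, 35, 38, 34, 49, 23, 33, 28, 29, 27, 32, 26, 27, 30, 26, 27, 31, 26, 27, 28, 28, 28, 23, 23, 23, 26, 30, 27, 28, 27, 28, 29, 16, 18, 2] [372.9 373.4 419.8 475.6 476.4]
rest origin in owl axes [420.27453246  68.27876349 352.65220518]
side side face 330 [553.7  -1.5  91.5] [-0.171 -0.984 -0.053] y 86.73327381640628
```

```bash
cat > g.py <<'E'
from h import *
YAW=-.17
def owlM(y=YAW,t=np.radians(40)):
    xr=np.array([np.cos(y),np.sin(y),0]);zr=np.array([0,0,1.]);return np.c_[np.cos(t)*xr-np.sin(t)*zr,np.cross(zr,xr),np.sin(t)*xr+np.cos(t)*zr]
def toolR(M): return np.c_[-M[:,0],M[:,1],-M[:,2]]
def delta(P,Rt):
    s=manip.read_state();Rc=R.from_euler('xyz',s['eef_rot'])
    d=Rc.inv().apply(np.array(P)-s['eef_pos']);rv=(Rc.inv()*R.from_matrix(Rt)).as_rotvec()
    print("d",d.round(1),"|d|",np.linalg.norm(d).round(),"rv",rv.round(3),"ang",np.linalg.norm(rv).round(2),"clock",round(s['clock'],2),"pos",s['eef_pos'].round(1),"rot",s['eef_rot'].round(3))
E
python3 - <<'E'
from g import *
M=owlM(-.16); G=M@[362.5,66.5,432]; print("grip",G, "origin",M@[358.5,66.5,372])
M=owlM(); O=G-M@[4,0,60]; print("O",O)
for z in(43,193): print(z,O+M@[4,0,z])
delta([420,-250,380],toolR(owlM(t=0)))
E
```

```text
grip [558.87636669 -22.83079169  97.92069092] origin [517.77667885 -16.19814623  54.52917477]
O [517.84505916 -15.78748783  54.52917477]
43 [548.10649819 -20.98207029  84.89793538]
193 [643.13474966 -37.29431795 199.80460185]
d [ 281.2 -150.2 -174.9] |d| 364.0 rv [-0.000e+00 -1.000e-03 -2.551e+00] ang 2.55 clock 0.1 pos [ 224.6 -501.8  204.9] rot [-3.141 -0.     0.421]
```

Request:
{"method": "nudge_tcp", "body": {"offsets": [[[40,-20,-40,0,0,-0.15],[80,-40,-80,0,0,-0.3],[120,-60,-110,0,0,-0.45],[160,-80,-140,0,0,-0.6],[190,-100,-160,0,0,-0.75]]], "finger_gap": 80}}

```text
refused: offsets[0]: the value is too short (schema: minItems 6). Nothing was moved.
```

The error is about the shape of the input: a list of rows, each a list of 6 numbers. Fixing that and sending the same move.

Request:
{"method": "nudge_tcp", "body": {"offsets": [[40,-20,-40,0,0,-0.15],[80,-40,-80,0,0,-0.3],[120,-60,-110,0,0,-0.45],[160,-80,-140,0,0,-0.6],[190,-100,-160,0,0,-0.75]], "finger_gap": 80}}

```text
clock: 0.6
eef_pos: [348.8, -344.8, 356.9]
eef_rot: [3.142, 0.0, 1.177]
wrist_force: [0.5, -0.2, -0.0]
finger_gap: 80.2
finger_force: 0.0
```

Request:
{"method": "nudge_tcp", "body": {"offsets": [[0,0,0,0,0,-0.15],[0,0,0,0,0,-0.3],[0,0,0,0,0,-0.45],[0,0,0,0,0,-0.6],[0,0,0,0,0,-0.75]]}}

```text
clock: 1.1
eef_pos: [348.1, -346.1, 355.5]
eef_rot: [-3.141, -0.001, 1.927]
wrist_force: [0.2, 0.4, -0.3]
finger_gap: 80.4
finger_force: 0.0
```

```bash
python3 - <<'E'
from g import *
delta([560,-23,380],toolR(owlM(t=0)))
E
```

```text
d [228.9 311.3 -24.4] |d| 387.0 rv [ 0.000e+00 -1.000e-03 -1.045e+00] ang 1.04 clock 1.1 pos [ 348.1 -346.1  355.5] rot [-3.141e+00 -1.000e-03  1.927e+00]
```

Request:
{"method": "nudge_tcp", "body": {"offsets": [[25,35,-5,0,0,-0.15],[50,70,-10,0,0,-0.3],[75,105,-15,0,0,-0.45],[100,140,-20,0,0,-0.6],[125,175,-24,0,0,-0.75]]}}

```text
clock: 1.6
eef_pos: [470.3, -167.1, 379.9]
eef_rot: [-3.142, -0.0, 2.677]
wrist_force: [1.0, -0.9, 0.0]
finger_gap: 80.0
finger_force: 0.0
```

```bash
python3 - <<'E'
from g import *
M=owlM();O=np.array([517.8,-15.8,54.5])
delta([580,-27,350],toolR(owlM(t=0)))
delta(O+M@[4,0,193],toolR(M))
E
```

```text
d [-35.3 174.4  29.9] |d| 180.0 rv [ 0.    -0.    -0.295] ang 0.29 clock 1.6 pos [ 470.3 -167.1  379.9] rot [-3.142 -0.     2.677]
d [-96.3 193.5 180.1] |d| 281.0 rv [ 0.103  0.693 -0.283] ang 0.76 clock 1.6 pos [ 470.3 -167.1  379.9] rot [-3.142 -0.     2.677]
```

Request:
{"method": "nudge_tcp", "body": {"offsets": [[-16,38,0,0.02,0.14,-0.05],[-32,76,0,0.04,0.28,-0.11],[-48,114,20,0.06,0.42,-0.17],[-64,152,50,0.08,0.56,-0.23],[-90,188,90,0.1,0.69,-0.28]]}}

```text
clock: 2.1
eef_pos: [615.1, -53.1, 311.4]
eef_rot: [-3.134, -0.631, 2.933]
wrist_force: [0.1, -0.9, 1.5]
finger_gap: 80.1
finger_force: 0.0
```

Request:
{"method": "nudge_tcp", "body": {"offsets": [[0,0,0,0,0,0]]}}

```text
clock: 2.2
eef_pos: [617.1, -53.1, 296.0]
eef_rot: [-3.132, -0.654, 2.932]
wrist_force: [0.2, 0.4, -4.0]
finger_gap: 80.1
finger_force: 0.0
```

```bash
python3 - <<'E'
from g import *
M=owlM();O=np.array([517.8,-15.8,54.5])
delta(O+M@[4,0,193],toolR(M))
s=manip.read_state();p,d=manip.camera("wrist");np.savez("w1.npz",p=p,d=d,pos=s['eef_pos'],rot=s['eef_rot']);cv2.imwrite("pics/w1.png",p[:,:,::-1]);print(s['joints'])
E
```

```text
d [-76.1  21.4  62.7] |d| 101.0 rv [ 0.015  0.044 -0.031] ang 0.06 clock 2.2 pos [617.1 -53.1 296. ] rot [-3.132 -0.654  2.932]
[-0.15513973  0.90657329  0.51063135  0.0337999   2.37793805 -1.5035051 ]
```

View pics/w1.png

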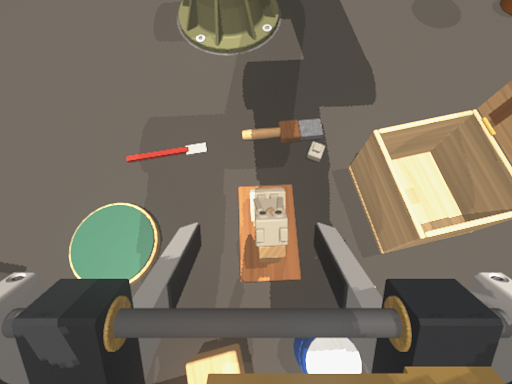

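The wrist view shows the owl centred near (268,215) on its rest, between the fingers, with its head at (270,230) and the felt at (115,243). I use this view to refine the owl's pose.

```bash
cat > m4.py <<'E'
from g import *
f=np.load("w1.npz");p,d=f['p'],f['d'];K,T=Twc("wrist",dict(eef_pos=f['pos'],eef_rot=f['rot']));w=cloud(d,K,T);hsv=cv2.cvtColor(p,cv2.COLOR_RGB2HSV)
M=owlM();O=np.array([517.8,-15.8,54.5]);X,Y,Z=np.moveaxis(w,-1,0)
print("bench",np.nanmedian(Z[np.abs(Z)<10]))
r=(X>470)&(X<650)&(Y<45)&(Y>-85)
pl=r&(Z>6)&(Z<18)&(hsv[...,1]>120); k=max(cv2.findContours(cv2.morphologyEx(pl.astype(np.uint8),cv2.MORPH_CLOSE,np.ones((9,9))),0,1)[0],key=cv2.contourArea)
print(cv2.minAreaRect(ray(k[:,0],K,T,12)[:,:2].astype(np.float32)))
o=(w[r&(Z>25)&(hsv[...,1]<90)]-O)@M
for i,a in enumerate("xyz"):
    b=np.arange(-40,125,3); h,_=np.histogram(o[:,i],b); k=h>0; print(a,[(int(x),int(y)) for x,y in zip(b[:-1][k],h[k])])
for z0,z1 in((60,75),(75,97),(99,110)):
    q=o[(o[:,2]>z0)&(o[:,2]<z1)]; print(z0,np.percentile(q,[2,98],axis=0).round(1).tolist() if len(q) else'')
s=(X>440)&(X<610)&(Y<-200)&(Y>-360)&(Z>15)&(Z<28); k=max(cv2.findContours(s.astype(np.uint8),0,1)[0],key=cv2.contourArea)
print("stand",cv2.minEnclosingCircle(ray(k[:,0],K,T,20)[:,:2].astype(np.float32)))
E
python3 m4.py
```

```text
bench -0.41860005664233313
((552.5540161132812, -22.46692657470703), (98.5792465209961, 168.73565673828125), 80.99742126464844)
x [(-28, 102), (-25, 116), (-22, 118), (-19, 348), (-16, 359), (-13, 80), (-10, 76), (-7, 102), (-4, 96), (-1, 76), (2, 71), (5, 69), (8, 76), (11, 54), (14, 48), (17, 64), (20, 56), (23, 6), (35, 1)]
y [(-31, 12), (-28, 62), (-25, 60), (-22, 117), (-19, 125), (-16, 127), (-13, 121), (-10, 119), (-7, 114), (-4, 121), (-1, 117), (2, 115), (5, 115), (8, 147), (11, 120), (14, 124), (17, 114), (20, 641), (23, 224), (26, 210), (29, 167), (32, 31)]
z [(-10, 4), (-7, 13), (-4, 1), (-1, 6), (2, 19), (5, 23), (8, 20), (11, 17), (14, 145), (17, 138), (20, 53), (23, 44), (26, 26), (29, 21), (32, 21), (35, 23), (38, 19), (41, 19), (44, 23), (47, 24), (50, 22), (53, 24), (56, 22), (59, 14), (62, 20), (65, 32), (68, 14), (71, 8), (74, 14), (77, 12), (80, 25), (83, 36), (86, 55), (89, 65), (92, 41), (95, 340), (98, 305), (101, 38), (104, 172)]
60 [[-19.4, -21.3, 60.6], [-14.0, 20.2, 74.5]]
75 [[-20.2, -21.6, 76.4], [20.3, 19.7, 96.9]]
99 [[-9.8, -19.9, 99.1], [18.5, 19.3, 106.1]]
stand ((524.6253051757812, -283.0821228027344), 74.0332260131836)
```

Request:
{"method": "nudge_tcp", "body": {"offsets": [[-30,8,25,0,0.02,-0.01],[-60,16,50,0.01,0.04,-0.02],[-76,21,63,0.015,0.044,-0.031],[-76,21,63,0.015,0.044,-0.031]], "finger_gap": 70}}

```text
clock: 2.65
eef_pos: [642.4, -40.1, 217.4]
eef_rot: [-3.141, -0.669, 2.968]
wrist_force: [0.8, 0.3, 0.0]
finger_gap: 69.7
finger_force: 0.0
```

```bash
python3 - <<'E'
from g import *
M=owlM();O=np.array([517.8,-15.8,54.5])
delta(O+M@[4,-0.3,45],toolR(M))
E
```

```text
d [ -6.9   2.2 161.6] |d| 162.0 rv [ 0.002  0.029 -0.003] ang 0.03 clock 2.65 pos [642.4 -40.1 217.4] rot [-3.141 -0.669  2.968]
```

Request:
{"method": "nudge_tcp", "body": {"offsets": [[0,0,30,0,0.03,0],[-7,2,60,0,0.03,0],[-7,2,60,0,0.03,0],[-7,2,60,0,0.03,0]]}}

```text
clock: 3.05
eef_pos: [612.5, -33.3, 170.4]
eef_rot: [-3.142, -0.694, 2.967]
wrist_force: [0.0, 0.2, 1.6]
finger_gap: 70.0
finger_force: 0.0
```

```bash
python3 - <<'E'
from g import *
M=owlM();O=np.array([517.8,-15.8,54.5])
delta(O+M@[4,-0.3,45],toolR(M))
print(manip.read_state()['joints'])
E
```

```text
d [ -4.3   0.7 105.7] |d| 106.0 rv [ 0.003  0.005 -0.004] ang 0.01 clock 3.05 pos [612.5 -33.3 170.4] rot [-3.142 -0.694  2.967]
[-0.12742817  0.94731724  0.7347318   0.03612545  2.1522051  -1.51456358]
```

Request:
{"method": "nudge_tcp", "body": {"offsets": [[-4,0.7,20,0,0,0],[-4,0.7,45,0,0.005,0],[-4,0.7,70,0,0.005,0],[-4,0.7,90,0,0.005,0],[-4,0.7,90,0,0.005,0]]}}

```text
clock: 3.55
eef_pos: [558.3, -22.8, 96.3]
eef_rot: [-3.141, -0.702, 2.967]
wrist_force: [0.4, -0.0, -0.5]
finger_gap: 69.5
finger_force: 0.0
```

```bash
python3 - <<'E'
from g import *
M=owlM();O=np.array([517.8,-15.8,54.5])
delta(O+M@[4,-0.3,45],toolR(M))
E
```

```text
d [ 0.6 -0.3 13.5] |d| 13.0 rv [ 0.003 -0.004 -0.003] ang 0.01 clock 3.55 pos [558.3 -22.8  96.3] rot [-3.141 -0.702  2.967]
```

Request:
{"method": "nudge_tcp", "body": {"offsets": [[0,0,8,0,0,0],[0.5,0,13,0,0,0],[0.5,0,13,0,0,0]], "finger_gap": 54}}

```text
clock: 3.85
eef_pos: [549.6, -21.2, 85.6]
eef_rot: [-3.141, -0.703, 2.967]
wrist_force: [-0.7, -0.1, -0.2]
finger_gap: 54.3
finger_force: 0.0
```

Request:
{"method": "nudge_tcp", "body": {"offsets": [[0,0,0,0,0,0],[0,0,0,0,0,0],[0,0,0,0,0,0]], "finger_gap": 49}}

```text
clock: 4.15
eef_pos: [549.5, -21.1, 85.4]
eef_rot: [-3.141, -0.703, 2.968]
wrist_force: [-0.4, -0.2, 0.2]
finger_gap: 48.7
finger_force: 0.0
```

Request:
{"method": "nudge_tcp", "body": {"offsets": [[0,0,0,0,0,0],[0,0,0,0,0,0],[0,0,0,0,0,0],[0,0,0,0,0,0]], "finger_gap": 38, "clamp_n": 7}}

```text
clock: 4.55
eef_pos: [549.4, -21.4, 85.4]
eef_rot: [-3.141, -0.703, 2.967]
wrist_force: [1.8, -5.5, 2.0]
finger_gap: 44.8
finger_force: 7.0
```

Request:
{"method": "nudge_tcp", "body": {"offsets": [[0,-0.3,0,0,0,0],[0,-0.6,0,0,0,0],[0,-0.6,0,0,0,0],[0,-0.6,0,0,0,0]]}}

```text
clock: 4.95
eef_pos: [549.4, -21.5, 85.4]
eef_rot: [3.141, -0.703, 2.968]
wrist_force: [4.9, -0.4, 3.0]
finger_gap: 44.6
finger_force: 7.0
```

Request:
{"method": "nudge_tcp", "body": {"offsets": [[1,0,-1,0,0,0],[3,0,-3.5,0,0,0],[6,0,-7,0,0,0],[13,0,-15,0,0,0],[22,0,-26,0,0,0]]}}

```text
clock: 5.45
eef_pos: [549.0, -21.6, 119.9]
eef_rot: [-3.141, -0.705, 2.968]
wrist_force: [0.3, 0.1, -4.7]
finger_gap: 43.7
finger_force: 7.0
```

Request:
{"method": "nudge_tcp", "body": {"offsets": [[5,0,-6,0,0,0],[5,0,-6,0,0,0]]}}

```text
clock: 5.65
eef_pos: [549.9, -21.7, 128.9]
eef_rot: [3.142, -0.701, 2.968]
wrist_force: [-0.3, -0.6, -4.3]
finger_gap: 44.2
finger_force: 7.0
```

```bash
python3 - <<'E'
from g import *
s=manip.read_state();p,d=manip.camera("side");cv2.imwrite("pics/lift.png",cv2.resize(p[90:290,150:400,::-1],None,fx=3,fy=3))
delta([524,-284,200],toolR(owlM(t=0)))
E
```

```text
d [  31.2 -262.8  -68.1] |d| 273.0 rv [ 0.001 -0.702 -0.004] ang 0.7 clock 5.7 pos [549.6 -21.7 127.9] rot [-3.142 -0.702  2.968]
```

View pics/lift.png

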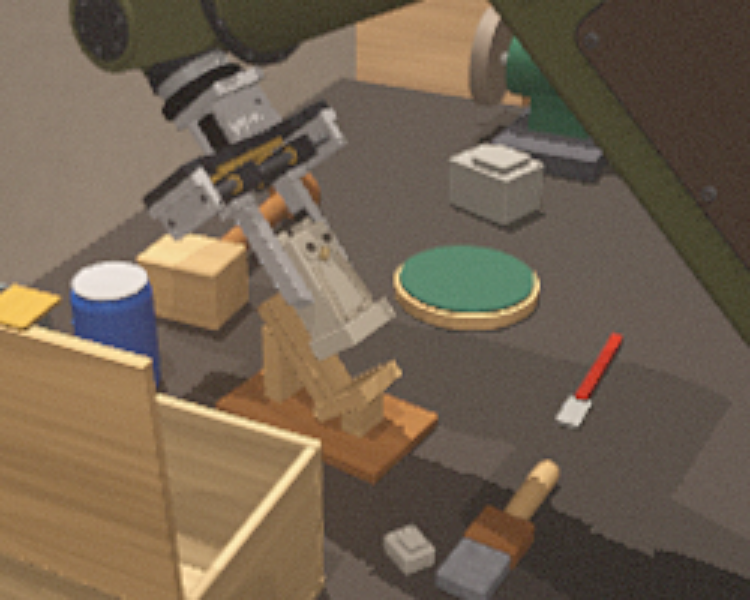

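The side view shows the owl held at crop (330,270), clear of the rest. I lift it further, turn it upright and carry it to the stand.

Request:
{"method": "nudge_tcp", "body": {"offsets": [[8,0,-10,0,0,0],[22,-5,-26,0,-0.05,0],[38,-15,-45,0,-0.12,0],[50,-30,-60,0,-0.2,0],[55,-50,-70,0,-0.28,0]]}}

```text
clock: 6.2
eef_pos: [544.1, -71.6, 218.4]
eef_rot: [-3.141, -0.419, 2.969]
wrist_force: [0.2, -0.7, -4.4]
finger_gap: 43.8
finger_force: 7.0
```

Request:
{"method": "nudge_tcp", "body": {"offsets": [[0,-22,0,0,-0.07,0],[0,-47,0,0,-0.14,0],[0,-72,0,0,-0.21,0],[0,-97,0,0,-0.28,0],[0,-117,0,0,-0.35,0]]}}

```text
clock: 6.7
eef_pos: [523.1, -187.8, 216.7]
eef_rot: [-3.141, -0.072, 2.967]
wrist_force: [0.9, 0.3, -4.7]
finger_gap: 43.9
finger_force: 7.0
```

```bash
python3 - <<'E'
from g import *
delta([524,-284,160],toolR(owlM(t=0)))
E
```

```text
d [-21.6 -94.5  55.3] |d| 112.0 rv [-0.    -0.072 -0.005] ang 0.07 clock 6.7 pos [ 523.1 -187.8  216.7] rot [-3.141 -0.072  2.967]
```

Request:
{"method": "nudge_tcp", "body": {"offsets": [[-5,-23,5,0,-0.03,0],[-11,-47,15,0,-0.05,0],[-16,-70,35,0,-0.07,0],[-22,-90,52,0,-0.072,-0.005],[-22,-95,55,0,-0.072,-0.005]]}}

```text
clock: 7.2
eef_pos: [523.5, -284.5, 157.7]
eef_rot: [3.14, -0.006, 2.971]
wrist_force: [-0.2, -0.3, -4.7]
finger_gap: 43.8
finger_force: 7.0
```

Request:
{"method": "nudge_tcp", "body": {"offsets": [[0,0,15,0,0,0],[0,0,35,0,0,0],[0,0,55,0,0,0],[0,0,60,0,0,0],[0,0,60,0,0,0]]}}

```text
clock: 7.7
eef_pos: [524.8, -282.9, 99.9]
eef_rot: [3.141, -0.003, 2.973]
wrist_force: [0.3, -0.7, -3.6]
finger_gap: 44.1
finger_force: 7.0
```

```bash
python3 - <<'E'
from g import *
delta([524,-284,68],toolR(owlM(t=0)))
p,d=manip.camera("side");K,T=Twc("side");w=cloud(d,K,T);cv2.imwrite("pics/pre.png",cv2.resize(p[90:290,220:420,::-1],None,fx=3,fy=3))
hsv=cv2.cvtColor(p,cv2.COLOR_RGB2HSV);X,Y,Z=np.moveaxis(w,-1,0)
m=(X>480)&(X<570)&(Y>-330)&(Y<-240)&(Z>27)&(hsv[...,1]<60)&(Z<75); q=w[m]
print(m.sum(),np.percentile(q,[1,99],axis=0).round(1)); 
for a in range(28,76,4):
    k=q[(q[:,2]>=a)&(q[:,2]<a+4)]; print(a,len(k), k.min(0).round() if len(k) else '',k.max(0).round() if len(k) else '')
E
```

```text
d [ 0.5 -1.2 31.9] |d| 32.0 rv [ 0.    -0.003  0.001] ang 0.0 clock 7.7 pos [ 524.8 -282.9   99.9] rot [ 3.141e+00 -3.000e-03  2.973e+00]
122 [[ 492.3 -301.6   54.2]
 [ 549.5 -250.3   74.8]]
28 0  
32 0  
36 0  
40 0  
44 0  
48 0  
52 6 [ 496. -297.   53.] [ 526. -254.   56.]
56 17 [ 494. -300.   57.] [ 550. -251.   59.]
60 17 [ 494. -292.   60.] [ 550. -250.   64.]
64 24 [ 492. -302.   64.] [ 548. -252.   68.]
68 33 [ 492. -307.   69.] [ 549. -251.   72.]
72 25 [ 494. -301.   72.] [ 547. -253.   75.]
```

View pics/pre.png

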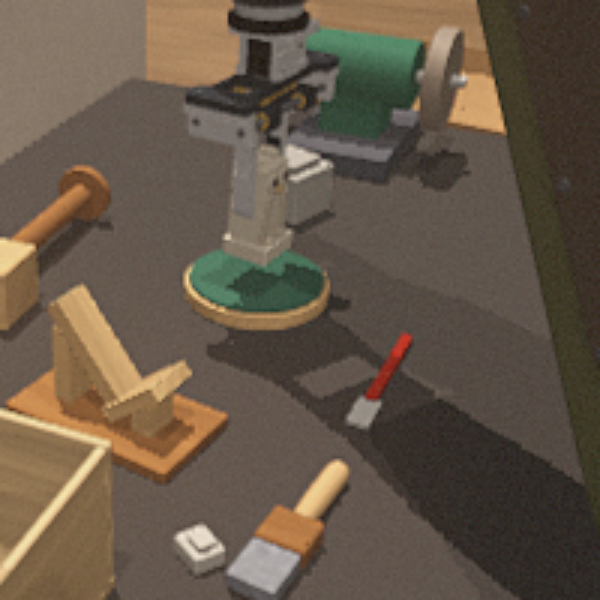

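The owl is upright above the felt at crop (258,240), with its bottom at about z = 54. I lower it gently.

Request:
{"method": "nudge_tcp", "body": {"offsets": [[0,0,9,0,0,0],[0,0,18,0,0,0],[0,0,25,0,0,0],[0,0,28,0,0,0],[0,0,29,0,0,0]]}}

```text
clock: 8.25
eef_pos: [524.6, -283.3, 70.2]
eef_rot: [3.141, -0.002, 2.973]
wrist_force: [-0.6, 0.3, -4.3]
finger_gap: 44.0
finger_force: 7.0
```

Request:
{"method": "nudge_tcp", "body": {"offsets": [[0,0,0.7,0,0,0],[0,0,1.4,0,0,0],[0,0,2,0,0,0],[0,0,2.5,0,0,0],[0,0,3,0,0,0]]}}

```text
clock: 8.75
eef_pos: [524.8, -283.4, 67.7]
eef_rot: [-3.142, -0.002, 2.973]
wrist_force: [-0.3, -0.2, -4.1]
finger_gap: 44.1
finger_force: 7.0
```

Request:
{"method": "nudge_tcp", "body": {"offsets": [[0,0,0.5,0,0,0],[0,0,1,0,0,0],[0,0,1.5,0,0,0]]}}

```text
clock: 9.05
eef_pos: [524.9, -283.4, 66.5]
eef_rot: [-3.142, -0.001, 2.973]
wrist_force: [-0.4, 0.8, 0.9]
finger_gap: 43.9
finger_force: 7.0
```

Request:
{"method": "nudge_tcp", "body": {"offsets": [[0,0,0.5,0,0,0],[0,0,1,0,0,0],[0,0,1,0,0,0]]}}

```text
clock: 9.35
eef_pos: [525.6, -283.6, 66.1]
eef_rot: [-3.141, 0.001, 2.973]
wrist_force: [2.5, 1.5, 5.3]
finger_gap: 43.8
finger_force: 7.0
```

Request:
{"method": "nudge_tcp", "body": {"offsets": [[0,0,-0.5,0,0,0],[0,0,-0.7,0,0,0]]}}

```text
clock: 9.55
eef_pos: [525.1, -283.6, 66.1]
eef_rot: [-3.141, -0.001, 2.973]
wrist_force: [4.3, 0.0, 1.0]
finger_gap: 44.1
finger_force: 7.0
```

Request:
{"method": "nudge_tcp", "body": {"offsets": [[0,0,0,0,0,0],[0,0,0,0,0,0],[0,0,0,0,0,0]], "finger_gap": 66}}

```text
clock: 9.85
eef_pos: [524.5, -283.3, 65.6]
eef_rot: [3.141, -0.002, 2.973]
wrist_force: [-0.8, -0.9, 0.2]
finger_gap: 64.3
finger_force: 0.0
```

Request:
{"method": "nudge_tcp", "body": {"offsets": [[0,0,-10,0,0,0],[0,0,-30,0,0,0],[0,0,-60,0,0,0],[0,0,-90,0,0,0],[0,0,-110,0,0,0]]}}

```text
clock: 10.35
eef_pos: [525.3, -283.6, 178.9]
eef_rot: [-3.141, 0.001, 2.973]
wrist_force: [-0.6, 0.6, 0.1]
finger_gap: 66.1
finger_force: 0.0
```

Request:
{"method": "nudge_tcp", "body": {"offsets": [[0,0,-10,0,0,0],[0,0,-10,0,0,0],[0,0,-10,0,0,0]]}}

```text
clock: 10.65
eef_pos: [524.6, -283.2, 184.9]
eef_rot: [3.141, -0.003, 2.973]
wrist_force: [0.6, -0.2, -0.8]
finger_gap: 65.6
finger_force: 0.0
```

```bash
cat > m5.py <<'E'
from g import *
import sys
M=owlM(t=0)
def rep(n,tag):
    s=manip.read_state();p,d=manip.camera(n);K,T=Twc(n,s);w=cloud(d,K,T);hsv=cv2.cvtColor(p,cv2.COLOR_RGB2HSV);cv2.imwrite(f"pics/{n}_{tag}.png",p[:,:,::-1])
    X,Y,Z=np.moveaxis(w,-1,0);m=(np.hypot(X-524,Y+284)<65)&(Z>27)&(hsv[...,1]<80)&(Z<135);o=(w[m]-[524.6,-283.4,0])@M
    print(n,m.sum(),np.percentile(o,[.5,1,50,99,99.5],axis=0).round(1).tolist())
    for a,b in((28,40),(45,115),(115,122),(122,130)):
        k=o[(o[:,2]>a)&(o[:,2]<b)]; print(a,len(k),np.percentile(k,[2,98],axis=0).round(1).tolist() if len(k)>5 else '')
for n in("wrist","side","scene"): rep(n,sys.argv[1])
E
python3 m5.py st
```

```text
wrist 3021 [[-27.3, -25.8, 32.1], [-27.2, -25.5, 33.2], [-10.5, 0.7, 118.0], [20.6, 27.2, 126.5], [20.7, 28.2, 126.7]]
28 393 [[-27.3, -26.2, 32.8], [-2.1, 28.4, 39.1]]
45 629 [[-21.7, -20.1, 47.7], [-16.2, 21.9, 113.4]]
115 1391 [[-17.2, -19.7, 115.8], [20.6, 21.7, 120.5]]
122 448 [[-6.3, -19.4, 122.8], [10.7, 21.6, 126.8]]
side 645 [[-28.6, -24.1, 27.4], [-28.2, -23.0, 27.8], [-9.2, 19.4, 76.7], [20.6, 29.6, 126.1], [21.7, 30.3, 126.7]]
28 106 [[-28.6, -24.5, 28.2], [19.6, 30.6, 39.5]]
45 378 [[-22.3, -18.3, 46.8], [19.8, 24.2, 113.7]]
115 83 [[-18.7, -19.5, 115.5], [20.0, 23.3, 121.8]]
122 32 [[-7.4, -22.3, 122.2], [9.5, 22.2, 127.3]]
scene 448 [[-22.4, -19.8, 27.5], [-21.9, -18.5, 28.8], [8.0, 19.6, 88.0], [25.4, 30.5, 127.7], [25.7, 30.9, 128.4]]
28 64 [[-22.6, -9.3, 29.1], [25.1, 30.9, 39.6]]
45 240 [[-17.1, -14.9, 47.1], [25.2, 25.8, 113.9]]
115 88 [[-13.7, -16.1, 115.3], [23.2, 24.8, 121.7]]
122 36 [[-10.2, -20.8, 122.1], [20.1, 23.8, 129.0]]
```

View pics/wrist_st.png

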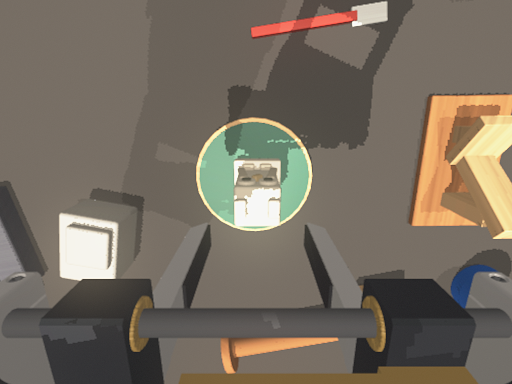

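The wrist view shows the owl upright in the middle of the felt at (258,190), and the heights (119 top, 126 tufts) match. I regrasp it from above.

Request:
{"method": "nudge_tcp", "body": {"offsets": [[0,0.4,20,0,0,0],[0,0.8,50,0,0,0],[0,0.8,85,0,0,0],[0,0.8,105,0,0,0],[0,0.8,113,0,0,0]], "finger_gap": 66}}

```text
clock: 11.3
eef_pos: [523.8, -281.9, 70.0]
eef_rot: [3.14, -0.006, 2.973]
wrist_force: [-0.2, -0.4, 0.6]
finger_gap: 66.1
finger_force: 0.0
```

Request:
{"method": "nudge_tcp", "body": {"offsets": [[0,0,0,0,0,0],[0,0,0,0,0,0],[0,0,0,0,0,0]], "finger_gap": 49}}

```text
clock: 11.6
eef_pos: [525.5, -282.9, 74.2]
eef_rot: [-3.141, 0.0, 2.973]
wrist_force: [0.5, 0.3, -0.7]
finger_gap: 49.7
finger_force: 0.0
```

Request:
{"method": "nudge_tcp", "body": {"offsets": [[0,0,0,0,0,0],[0,0,0,0,0,0],[0,0,0,0,0,0],[0,0,0,0,0,0]], "finger_gap": 38, "clamp_n": 7}}

```text
clock: 12.0
eef_pos: [525.3, -283.0, 73.9]
eef_rot: [-3.141, -0.0, 2.973]
wrist_force: [-2.5, -1.0, 6.4]
finger_gap: 43.8
finger_force: 7.0
```

Request:
{"method": "nudge_tcp", "body": {"offsets": [[0,0,-2,0,0,0],[0,0,-6,0,0,0],[0,0,-15,0,0,0],[0,0,-35,0,0,0],[0,0,-60,0,0,0]]}}

```text
clock: 12.5
eef_pos: [524.5, -282.2, 133.1]
eef_rot: [3.141, -0.004, 2.973]
wrist_force: [0.1, 0.2, -5.2]
finger_gap: 43.7
finger_force: 7.0
```

Request:
{"method": "nudge_tcp", "body": {"offsets": [[0,20,-30,0,0,0],[0,45,-60,0,0,0],[0,75,-85,0,0,0],[0,110,-105,0,0,0],[0,140,-110,0,0,0]]}}

```text
clock: 13.0
eef_pos: [549.3, -143.2, 246.0]
eef_rot: [-3.141, 0.002, 2.973]
wrist_force: [0.4, -0.4, -5.3]
finger_gap: 44.0
finger_force: 7.0
```

```bash
cat > m6.py <<'E'
from g import *
for n in("scene","side"):
    f=np.load(n+"0.npz");p,d=f['p'],f['d'];K,T=Twc(n);w=cloud(d,K,T);X,Y,Z=np.moveaxis(w,-1,0)
    b=(X>430)&(X<660)&(Y<360)&(Y>130)
    m=b&(Z>126)&(Z<134); q=w[m]
    k=q[(q[:,0]>480)&(q[:,0]<610)&(q[:,1]<200)]; print(n,"near wall y",np.percentile(k[:,1],[2,50,98]).round(1),"slope",np.polyfit(k[:,0],k[:,1],1)[0].round(3))
    k=q[(q[:,1]>190)&(q[:,1]<310)]; lo=k[k[:,0]<540];hi=k[k[:,0]>540]
    for t,e in(("lo x",lo),("hi x",hi)): print("  ",t,len(e),np.percentile(e[:,0],[2,50,98]).round(1),"slope dx/dy",np.polyfit(e[:,1],e[:,0],1)[0].round(3))
    l=w[b&(Z>145)]; l=l[l[:,1]>325]
    A=np.c_[l[:,0]-540,l[:,2]-130.5,np.ones(len(l))];c=np.linalg.lstsq(A,l[:,1],rcond=None)[0];print("   lid y=",c.round(3),"top z",np.percentile(l[:,2],99.5),"x",np.percentile(l[:,0],[1,99]).round())
    fl=w[b&(Z>3)&(Z<14)&(X>470)&(X<610)&(Y>180)&(Y<310)]; print("   floor",len(fl),np.percentile(fl,[2,98],axis=0).round().tolist() if len(fl)>20 else '', fl[:,2].mean() if len(fl) else '')
delta([543,225,260],toolR(owlM(y=0,t=0)))
E
python3 m6.py
```

```text
scene near wall y [158.2 162.9 167.8] slope 0.023
   lo x 82 [459.7 464.8 469.6] slope dx/dy -0.034
   hi x 128 [621.1 626.3 630.5] slope dx/dy -0.025
   lid y= [1.90000e-02 2.40000e-02 3.37344e+02] top z 305.78634529315747 x [460. 628.]
   floor 772 [[473.0, 182.0, 4.0], [569.0, 272.0, 13.0]] 8.184651786133756
side near wall y [158.2 163.9 167. ] slope 0.023
   lo x 229 [456.3 459.5 465.1] slope dx/dy -0.023Traceback (most recent call last):
  File "m6.py", line 8, in <module>
    for t,e in(("lo x",lo),("hi x",hi)): print("  ",t,len(e),np.percentile(e[:,0],[2,50,98]).round(1),"slope dx/dy",np.polyfit(e[:,1],e[:,0],1)[0].round(3))
                                                             ~~~~~~~~~~~~~^^^^^^^^^^^^^^^^^^
    return _quantile_unchecked(
        a, q, axis, out, overwrite_input, method, keepdims, weights)
    return _ureduce(a,
                    func=_quantile_ureduce_func,
    ...<5 lines>...
                    overwrite_input=overwrite_input,
                    method=method)
    r = func(a, **kwargs)
    result = _quantile(arr,
                       quantiles=q,
    ...<2 lines>...
                       out=out,
                       weights=wgt)
    slices_having_nans = np.isnan(arr[-1, ...])
                                  ~~~^^^^^^^^^
IndexError: index -1 is out of bounds for axis 0 with size 0
```

```bash
sed -i 's/^delta.*//' m6.py; python3 - <<'E'
from g import *
delta([544,222,255],toolR(owlM(y=.023,t=0)))
E
```

```text
d [ 66.5 359.1  -9.3] |d| 365.0 rv [-0.001  0.002 -0.192] ang 0.19 clock 13.0 pos [ 549.3 -143.2  246. ] rot [-3.141e+00  2.000e-03  2.973e+00]
```

Request:
{"method": "nudge_tcp", "body": {"offsets": [[6,30,-4,0,0,0],[13,68,-9,0,0,0],[20,108,-9,0,0,0],[28,150,-9,0,0,0],[35,190,-9,0,0,0]]}}

```text
clock: 13.5
eef_pos: [545.7, 50.3, 252.5]
eef_rot: [3.141, -0.001, 2.973]
wrist_force: [0.6, -0.6, -4.1]
finger_gap: 43.7
finger_force: 7.0
```

Request:
{"method": "nudge_tcp", "body": {"offsets": [[7,40,0,0,0,-0.04],[15,80,0,0,0,-0.09],[22,120,0,0,0,-0.13],[28,150,0,0,0,-0.17],[31,167,0,0,0,-0.192]]}}

```text
clock: 14.0
eef_pos: [543.1, 220.6, 252.3]
eef_rot: [3.141, -0.002, -3.115]
wrist_force: [-0.6, -0.0, -5.4]
finger_gap: 44.3
finger_force: 7.0
```

Request:
{"method": "nudge_tcp", "body": {"offsets": [[0,0,0,0,0,0]]}}

```text
clock: 14.1
eef_pos: [543.3, 220.0, 252.0]
eef_rot: [3.141, -0.002, -3.116]
wrist_force: [0.4, -0.2, -5.0]
finger_gap: 44.0
finger_force: 7.0
```

```bash
python3 - <<'E'
from g import *
delta([544,222,66],toolR(owlM(y=.023,t=0)))
s=manip.read_state();p,d=manip.camera("wrist");K,T=Twc("wrist",s);w=cloud(d,K,T);cv2.imwrite("pics/box.png",p[:,:,::-1]);X,Y,Z=np.moveaxis(w,-1,0)
q=w[(Z>125)&(Z<135)&(X>430)&(X<660)&(Y>130)&(Y<350)];print(len(q),np.percentile(q,[1,99],axis=0).round(1))
k=q[q[:,1]<180];print("near wall",len(k),np.percentile(k[:,1],[2,98]) if len(k) else '')
k=q[(q[:,0]<485)&(q[:,1]>185)&(q[:,1]<310)];print("lo x",len(k),np.percentile(k[:,0],[2,98]) if len(k) else '')
E
```

```text
d [ -1.1   1.9 186. ] |d| 186.0 rv [ 0.    -0.002  0.003] ang 0.0 clock 14.1 pos [543.3 220.  252. ] rot [ 3.141e+00 -2.000e-03 -3.116e+00]
3511 [[457.7 159.  125.5]
 [623.8 330.2 134.6]]
near wall 980 [158.71466152 177.64262862]
lo x 932 [457.67332235 466.29036451]
```

View pics/box.png

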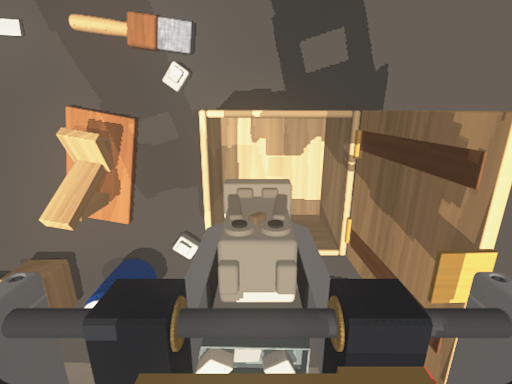

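The wrist view shows the owl over the open box. The rim corners are at (205,113) and (355,113) and the lid stands to the right, clear of the hand. I descend.

Request:
{"method": "nudge_tcp", "body": {"offsets": [[0,0,15,0,0,0],[0,0,40,0,0,0],[-0.5,0.5,70,0,0,0],[-0.5,0.5,95,0,0,0],[-0.5,0.5,115,0,0,0]]}}

```text
clock: 14.65
eef_pos: [543.9, 217.2, 135.7]
eef_rot: [-3.141, -0.003, -3.121]
wrist_force: [0.5, 0.1, -4.5]
finger_gap: 44.1
finger_force: 7.0
```

Request:
{"method": "nudge_tcp", "body": {"offsets": [[0,0,15,0,0,0],[0,0,32,0,0,0],[0,0,46,0,0,0],[0,0,55,0,0,0],[0,0,60,0,0,0]]}}

```text
clock: 15.15
eef_pos: [543.9, 218.4, 76.4]
eef_rot: [3.141, -0.002, -3.119]
wrist_force: [0.3, -0.0, -4.3]
finger_gap: 44.0
finger_force: 7.0
```

Request:
{"method": "nudge_tcp", "body": {"offsets": [[0,0,2,0,0,0],[0,0,4,0,0,0],[0,0,6,0,0,0],[0,0,7.5,0,0,0],[0,0,8.5,0,0,0]]}}

```text
clock: 15.65
eef_pos: [543.9, 219.0, 68.5]
eef_rot: [3.141, -0.001, -3.118]
wrist_force: [-0.4, 0.9, -5.2]
finger_gap: 43.8
finger_force: 7.0
```

Request:
{"method": "nudge_tcp", "body": {"offsets": [[0,0,1,0,0,0],[0,0,2,0,0,0],[0,0,3,0,0,0],[0,0,3.7,0,0,0],[0,0,4.2,0,0,0]]}}

```text
clock: 16.15
eef_pos: [543.9, 218.9, 64.2]
eef_rot: [3.141, -0.002, -3.119]
wrist_force: [0.2, -0.9, -5.3]
finger_gap: 43.7
finger_force: 7.0
```

Request:
{"method": "nudge_tcp", "body": {"offsets": [[0,0,0.5,0,0,0],[0,0,1,0,0,0],[0,0,1.3,0,0,0]]}}

```text
clock: 16.45
eef_pos: [543.9, 218.9, 62.9]
eef_rot: [3.141, -0.002, -3.118]
wrist_force: [1.0, 0.0, -5.2]
finger_gap: 43.8
finger_force: 7.0
```

Request:
{"method": "nudge_tcp", "body": {"offsets": [[0,0,0.5,0,0,0],[0,0,1,0,0,0],[0,0,1.2,0,0,0]]}}

```text
clock: 16.75
eef_pos: [544.0, 219.0, 62.1]
eef_rot: [3.141, -0.001, -3.119]
wrist_force: [-3.6, -0.8, 2.1]
finger_gap: 44.4
finger_force: 7.0
```

Request:
{"method": "nudge_tcp", "body": {"offsets": [[0,0,0.4,0,0,0],[0,0,0.8,0,0,0],[0,0,0.8,0,0,0]]}}

```text
clock: 17.05
eef_pos: [544.3, 219.0, 62.1]
eef_rot: [3.141, -0.0, -3.118]
wrist_force: [-4.1, -1.6, 7.1]
finger_gap: 43.8
finger_force: 7.0
```

Request:
{"method": "nudge_tcp", "body": {"offsets": [[0,0,-0.5,0,0,0],[0,0,-0.7,0,0,0]]}}

```text
clock: 17.25
eef_pos: [544.2, 219.0, 62.1]
eef_rot: [3.141, -0.001, -3.119]
wrist_force: [0.3, -0.7, 1.0]
finger_gap: 44.1
finger_force: 7.0
```

Request:
{"method": "nudge_tcp", "body": {"offsets": [[0,0,0,0,0,0],[0,0,0,0,0,0],[0,0,0,0,0,0]], "finger_gap": 62}}

```text
clock: 17.55
eef_pos: [543.9, 219.0, 61.6]
eef_rot: [3.141, -0.002, -3.119]
wrist_force: [-0.1, -0.1, 0.1]
finger_gap: 61.1
finger_force: 0.0
```

Request:
{"method": "nudge_tcp", "body": {"offsets": [[0,0,-8,0,0,0],[0,0,-25,0,0,0],[0,0,-55,0,0,0],[0,0,-95,0,0,0],[0,0,-135,0,0,0]]}}

```text
clock: 18.05
eef_pos: [543.8, 218.9, 198.7]
eef_rot: [3.141, -0.002, -3.118]
wrist_force: [-0.0, -0.5, -0.4]
finger_gap: 62.0
finger_force: 0.0
```

Request:
{"method": "nudge_tcp", "body": {"offsets": [[0,0,-40,0,0,0],[0,0,-60,0,0,0],[0,0,-60,0,0,0]]}}

```text
clock: 18.35
eef_pos: [545.0, 219.2, 260.5]
eef_rot: [3.139, 0.004, -3.119]
wrist_force: [0.4, 0.1, 0.6]
finger_gap: 62.1
finger_force: 0.0
```

```bash
python3 - <<'E'
from g import *
s=manip.read_state();p,d=manip.camera("wrist");K,T=Twc("wrist",s);w=cloud(d,K,T);cv2.imwrite("pics/inbox.png",p[:,:,::-1]);X,Y,Z=np.moveaxis(w,-1,0);hsv=cv2.cvtColor(p,cv2.COLOR_RGB2HSV)
m=(np.abs(X-543)<50)&(np.abs(Y-220)<50)&(hsv[...,1]<90)
for a,b in((20,28),(40,90),(104,108),(110,118)):
    k=w[m&(Z>a)&(Z<b)];print(a,len(k),np.percentile(k,[2,98],axis=0).round(1).tolist() if len(k) else '')
print("zmax",Z[m].max(),s['joints'])
E
```

```text
20 260 [[515.7, 192.8, 23.8], [559.8, 247.5, 27.6]]
40 123 [[521.2, 198.5, 45.2], [527.0, 240.9, 88.7]]
104 767 [[526.1, 199.4, 104.7], [563.7, 240.4, 107.9]]
110 263 [[536.6, 199.4, 110.9], [554.0, 240.6, 115.4]]
zmax 383.3069864941869 [ 3.19677449e-01  3.47725486e-01  1.33105342e+00  8.45368767e-04
  1.45837585e+00 -1.27430199e+00]
```

View pics/inbox.png

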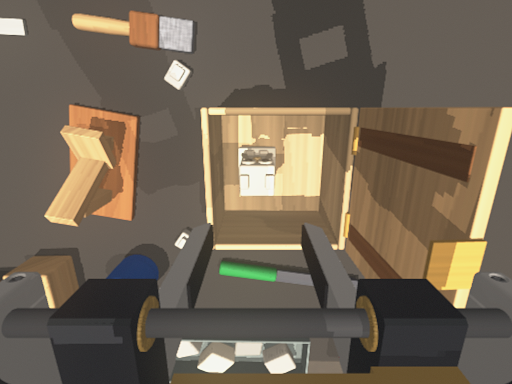

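The owl stands upright in the box at (257,170), with its tops at 107/115 as expected. Now I take the shut fingers over and behind the lid.

Request:
{"method": "nudge_tcp", "body": {"offsets": [[0,0,-30,0,0,0],[0,0,-65,0,0,0],[5,10,-95,0,0,0],[10,30,-105,0,0,0],[15,60,-105,0,0,0]], "finger_gap": 0, "clamp_n": 10}}

```text
clock: 18.9
eef_pos: [528.2, 278.4, 362.3]
eef_rot: [3.141, -0.001, -3.12]
wrist_force: [1.0, -0.0, -0.9]
finger_gap: 25.4
finger_force: 0.0
```

Request:
{"method": "nudge_tcp", "body": {"offsets": [[0,30,0,0,0,0],[0,60,0,0,0,0],[0,90,0,0,0,0],[0,115,0,0,0,0],[0,115,0,0,0,0]]}}

```text
clock: 19.4
eef_pos: [524.6, 395.9, 358.9]
eef_rot: [-3.14, -0.005, -3.116]
wrist_force: [-0.2, -0.4, -0.7]
finger_gap: 0.5
finger_force: 0.0
```

```bash
python3 - <<'E'
from g import *
delta([530,390,270],toolR(owlM(y=.023,t=0)));print(manip.read_state()['joints'])
E
```

```text
d [-5.7 -5.9 88.9] |d| 89.0 rv [-0.001 -0.005  0.003] ang 0.01 clock 19.4 pos [524.6 395.9 358.9] rot [-3.14  -0.005 -3.116]
[ 5.90088872e-01  5.17617688e-01  8.73565854e-01  1.53205713e-03
  1.75535872e+00 -1.00614003e+00]
```

Request:
{"method": "nudge_tcp", "body": {"offsets": [[0,0,25,0,0,0],[0,0,55,0,0,0],[0,0,78,0,0,0],[0,0,85,0,0,0],[0,0,85,0,0,0]]}}

```text
clock: 19.9
eef_pos: [525.1, 392.8, 275.8]
eef_rot: [-3.141, -0.003, -3.119]
wrist_force: [0.1, -0.4, 1.3]
finger_gap: 0.2
finger_force: 0.0
```

Request:
{"method": "nudge_tcp", "body": {"offsets": [[0,-10,0,0,0,0],[0,-20,0,0,0,0],[0,-28,0,0,0,0],[0,-35,0,0,0,0],[0,-40,0,0,0,0]]}}

```text
clock: 20.4
eef_pos: [526.3, 352.9, 277.4]
eef_rot: [3.14, -0.001, -3.119]
wrist_force: [-0.5, 1.6, 1.0]
finger_gap: 0.4
finger_force: 0.9
```

```bash
python3 - <<'E'
import numpy as np
for t in np.arange(100,-1,-10):
    a=np.radians(t);r=143;print(t,round(328.5-r*np.cos(a)+8*np.sin(a)+12),round(130.5+r*np.sin(a)+8*np.cos(a)))
E
```

```text
100 373 270
90 348 274
80 324 273
70 299 268
60 276 258
50 255 245
40 236 229
30 221 209
20 209 187
10 201 163
0 198 138
```

Request:
{"method": "nudge_tcp", "body": {"offsets": [[0,-12,0,0,0,0],[0,-24,2,0,0,0],[0,-36,5,0,0,0],[0,-48,8,0,0,0],[0,-56,10,0,0,0]]}}

```text
clock: 20.9
eef_pos: [527.4, 296.2, 266.3]
eef_rot: [3.141, -0.002, -3.119]
wrist_force: [0.3, 1.7, 0.3]
finger_gap: 0.2
finger_force: 0.7
```

Request:
{"method": "nudge_tcp", "body": {"offsets": [[0,-11,4,0,0,0],[0,-22,9,0,0,0],[0,-32,14,0,0,0],[0,-42,20,0,0,0],[0,-42,20,0,0,0]]}}

```text
clock: 21.4
eef_pos: [528.2, 254.2, 245.6]
eef_rot: [-3.141, -0.003, -3.12]
wrist_force: [0.9, -0.6, -0.6]
finger_gap: 0.6
finger_force: 0.0
```

Request:
{"method": "nudge_tcp", "body": {"offsets": [[0,-8,7,0,0,0],[0,-16,14,0,0,0],[0,-24,23,0,0,0],[0,-30,32,0,0,0],[0,-36,41,0,0,0]]}}

```text
clock: 21.9
eef_pos: [529.0, 218.9, 204.8]
eef_rot: [3.141, -0.002, -3.119]
wrist_force: [0.6, 0.4, 1.7]
finger_gap: 0.4
finger_force: 0.5
```

```bash
python3 - <<'E'
from g import *
p,d=manip.camera("side");K,T=Twc("side");w=cloud(d,K,T);cv2.imwrite("pics/lid.png",p[:,:,::-1]);X,Y,Z=np.moveaxis(w,-1,0)
m=(X>580)&(X<625)&(Y>140)&(Y<345)&(Z>140)&(Z<320);l=w[m];print(len(l),np.degrees(np.arctan(-np.polyfit(l[:,1],l[:,2],1)[0])) if len(l)>20 else '', np.percentile(l,[2,98],axis=0).round())
E
```

```text
1697 30.100067844404013 [[581. 191. 141.]
 [624. 327. 220.]]
```

View pics/lid.png

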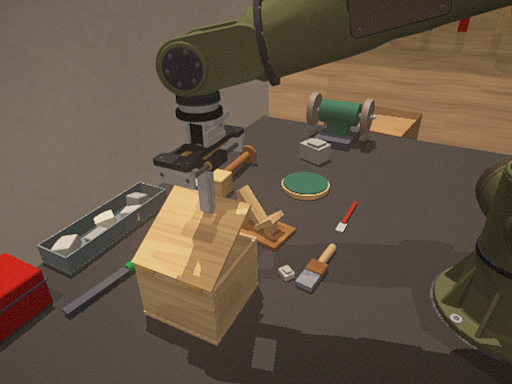

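The lid is at about 30° in the picture, with the fingertips on it at (207,205). I carry on to shut it.

Request:
{"method": "nudge_tcp", "body": {"offsets": [[0,-6,10,0,0,0],[0,-11,21,0,0,0],[0,-15,31,0,0,0],[0,-18,40,0,0,0],[0,-20,48,0,0,0]]}}

```text
clock: 22.45
eef_pos: [529.4, 199.4, 156.8]
eef_rot: [3.141, -0.002, -3.119]
wrist_force: [0.1, -0.1, 0.8]
finger_gap: 0.5
finger_force: 0.4
```

Request:
{"method": "nudge_tcp", "body": {"offsets": [[0,-1,4,0,0,0],[0,-1,8,0,0,0],[0,-2,11,0,0,0],[0,-2,14,0,0,0],[0,-2,16,0,0,0]]}}

```text
clock: 22.95
eef_pos: [529.5, 197.5, 141.6]
eef_rot: [3.141, -0.001, -3.119]
wrist_force: [-0.0, -0.1, 0.4]
finger_gap: 0.5
finger_force: 0.3
```

Request:
{"method": "nudge_tcp", "body": {"offsets": [[0,0,1.5,0,0,0],[0,0,3,0,0,0],[0,0,4,0,0,0],[0,0,4.5,0,0,0],[0,0,4.5,0,0,0]]}}

```text
clock: 23.45
eef_pos: [529.7, 197.6, 138.6]
eef_rot: [3.141, -0.0, -3.118]
wrist_force: [-5.8, -2.3, 13.1]
finger_gap: 0.7
finger_force: 6.7
```

Request:
{"method": "nudge_tcp", "body": {"offsets": [[0,0,-5,0,0,0],[0,0,-25,0,0,0],[0,-20,-60,0,0,0],[0,-60,-100,0,0,0],[0,-100,-130,0,0,0]]}}

```text
clock: 23.95
eef_pos: [531.7, 102.2, 265.0]
eef_rot: [3.141, -0.001, -3.117]
wrist_force: [1.1, -0.1, 0.6]
finger_gap: 0.6
finger_force: 0.0
```

Request:
{"method": "nudge_tcp", "body": {"offsets": [[0,-40,-20,0,0,0],[0,-80,-20,0,0,0],[0,-120,-20,0,0,0],[0,-120,-20,0,0,0]]}}

```text
clock: 24.35
eef_pos: [534.6, -20.9, 283.2]
eef_rot: [-3.141, -0.002, -3.123]
wrist_force: [0.2, -0.1, -0.2]
finger_gap: 0.6
finger_force: 0.0
```

```bash
python3 - <<'E'
from g import *
for n in("side","scene"):
    p,d=manip.camera(n);K,T=Twc(n);w=cloud(d,K,T);X,Y,Z=np.moveaxis(w,-1,0)
    m=(X>470)&(X<615)&(Y>170)&(Y<320)&(Z>100)&(Z<180);l=w[m];a=np.linalg.lstsq(np.c_[l[:,:2],np.ones(len(l))],l[:,2],rcond=None)[0];print(n,len(l),"median z",np.median(l[:,2]),"slopes",a[:2].round(4),"z at free/hinge",np.median(l[l[:,1]<200,2]),np.median(l[l[:,1]>290,2]))
    q=w[(X>440)&(X<650)&(Y>150)&(Y<350)&(Z>150)];print(" above",len(q))
    o=np.load(n+"0.npz"); dd=cv2.absdiff(p,o['p']).max(2); cv2.imwrite(f"pics/end_{n}.png",p[:,:,::-1])
print(manip.read_state()['eef_pos'],manip.read_state()['wrist_force'])
E
```

```text
side 3862 median z 138.71856335317088 slopes [-0.0003  0.0005] z at free/hinge 138.64366587493282 138.81265319980162
 above 0
scene 2703 median z 138.54846656320046 slopes [-0.0001 -0.0011] z at free/hinge 138.6697233223474 138.45497731687328
 above 0
[534.65986247 -17.65363394 283.12847255] [-0.38690539 -0.3010975   0.00170657]
```

View pics/end_scene.png

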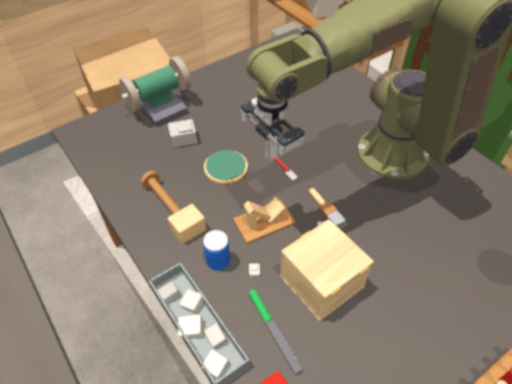

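The final view shows the box shut at (325,268), with the lid top flat at 138.6 mm. The tools, tin and stones are where they were, and the arm is clear.

```bash
python3 -c "
from cell import manip
print(manip.sign_off())"
```

```text
the job is handed in; nothing more can be done
None
```

The owl was stood on the felt stand, taken afresh from above and stood upright in the packing box, and the lid is fully shut. I handed the job in at about 24 s, with the tools, tin and stones looking unmoved.

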